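# Pack a waxed cheese roll and prove the case's catch

## Robot

A 7-joint arm with a two-finger parallel gripper is mounted at the origin on the work surface. World frame = base frame: x ahead of the robot, y to its left, z up, the work surface at z = 0. Lengths are in m, angles in rad, forces in N, time in s.
With the tool pointing down it reaches from about 0.4 to 0.875 m from the base axis. Payload 6.5 kg.
Tool frame: the origin (TCP) lies at the very end of the fingers, on their centre line; the grasp point (between the pads) lies 19 mm behind it (manip.grip_point_offset is the distance from the TCP to the grasp point, in m); z points along the fingers, x is the direction in which the jaws open and shut, and the axes are right-handed (so a half turn about z gives the same grasp; the last joint's range is limited). The gripper opens to 85 mm and grips with 20 to 120 N. Pads are 22 mm wide; open, the fingers measure 114 mm over their backs; the gripper's body (76 mm by 85 mm) begins 54 mm behind the grasp point. The pads swing forward as they close: fully open they stand 13 mm farther back than shut.
Start: joints at [-1.391, 0.536, -0.004, 1.538, 0.003, 1.067, -0.071], TCP at [0.158, 0.63, 0.231] pointing down, gripper open.
Joint ranges: [-2.7, 2.7], [-0.37, 2.16], [-1.27, 1.26], [0.24, 2.4], [-1.31, 4.45], [0.19, 1.91], [-2.76, 2.76]. Speed limits (rad/s): [2.39, 2.39, 3.14, 3.14, 3.14, 3.14, 3.14].

## Interface

Orientations are given as a rotation vector (axis times angle).
In Python, from rig import manip, grab_frame gives the robot as it stands.
- The arm moves only by the shell command python3 -m handwheel 'ROWS' [FORCE]. ROWS is JSON, a list of rows, each an object of numbers: "tx", "ty", "tz": the shift along the tool's x, y, z each as a share of 0.5 m, from -1 to 1; "wx", "wy", "wz": the turn, a rotation vector about the tool's x, y, z each as a share of 180 degrees, from -1 to 1; "fingers": the opening, from 0 (shut) to 1 (fully open). In form: [{"tx": .., "ty": .., "tz": .., "wx": .., "wy": .., "wz": .., "fingers": ..}, ...]. A call has exactly 5 rows; each row is the pose to reach, as a shift and turn from the pose measured when the call began, along the tool's axes at that moment, turning the shorter way round; what a row does not reach only later rows make up. A row lasts 1/8 s, in which the tool goes at most 62.5 mm and 10.7 degrees, less where a joint would pass 70% of its speed; a pose out of reach is approached as far as the arm can. A call with a number of a shift or a turn outside -1 to 1 is refused whole. A call with a gripper value outside its range is refused whole. The fingers move at their own pace and stop on an object; FORCE is the grip in N (left out, the last holds). Time passes only in rows, so rows that repeat a pose let the fingers close, or fill a call up. It gives the time, the measured TCP pose, the force and the opening at its end, in the units of the state.
- manip.sense(): the state, without advancing time (a new reading comes with each control period).
- grab_frame(name): name is "scene" or "top" or "wrist"; returns a dict with "pixels" (480x640x3 uint8, red, green, blue), "z_map" (480x640 float32, m along the optical axis (not along the pixel's ray), 0 where there is no reading), "fx", "fy", "cx", "cy" (pixels), "k1" (the pictures are not rectified: a ray, as slopes to the right and down, at radius r is drawn at 1 + k1 r^2 times it, then the intrinsics apply), "R" (3x3) and "t" (3): a world point X has camera coordinates R X + t; the wrist camera has in their place "mount" (4x4, takes a point from camera to tool coordinates, whose origin is the TCP and whose axes are the tool frame's). Camera axes: x right, y down, z forward; pixel columns grow to the right and rows downward; lengths in m; the calibration is good to about 2 mm. A picture is of the moment at which its call begins: read the wrist's pose just before it.
- manip.close_job(): hands the job in, once; it reports no verdict.
The state is a dict: "t": time; "joint_pos": joint angles; "dq": joint speeds; "tau": joint torques, N m; "tcp_pos": TCP position; "tool_rot": TCP orientation; "wrist_force": force on the tool from outside, world axes, zero at the start; "moment": the same for the moment, N m; "width": opening from 0.0 (shut) to 1.0 (fully open).
Only numpy, scipy, OpenCV 4.12 (cv2) and the standard library are available. Lean on these libraries where they do the work, as an engineer would, in place of code of your own. Each camera call takes 0.05 s, during which the arm holds its last target.

## Task

Take the red waxed roll out of the wooden cradle and lay it on the two saddles inside the white transport case, let go of it, then shut the blue lid and press it fully home so that its catch takes. Tug the shut lid upward by its yellow grip, firmly, for about half a second, to check that the catch holds; if the lid gives, press it harder and tug again. Leave the lid caught, and the other two rolls, the bottle, the brush and the cup where they are.

Things in the scene. Friction and masses are not known exactly. Their poses are not given: they have to be found in the camera images.
- roll_red_center (a point): Centre of the red hard-waxed cheese roll: a rigid cylinder 40 mm in diameter, 130 mm long, about 180 g, its own x axis along its length (either way round; it may be turned about that axis). It starts lying in one of the three places of the cradle, which one varies.
- roll_yellow_center (a point): Centre of the yellow roll, same size, in another place of the cradle. Leave it alone (not more than 30 mm moved).
- roll_black_center (a point): Centre of the black roll, same size, in another place of the cradle. Leave it alone (not more than 30 mm moved).
- cradle: Fixed wooden cradle, base 150 x 250 x 12 mm, origin under its centre. Three places at y = -80, 0, 80 mm of its frame; rolls lie along its x axis, centres 55 mm above the table. Each place has two shallow V saddles, 14 mm thick, at x = -45 and 45 mm, 46 mm wide, up to 11 mm below the roll's centre; between them (76 mm) all is free down to the base.
- case: Fixed white open case, 170 (x) x 220 (y) x 85 mm high, walls and floor 6 mm, origin under its centre. +x points to the hinge side, -x to the catch. Two V saddles inside, 14 mm thick, at y = -42 and 42 mm, 34 mm high, hold a roll along the case's y with its centre at x -20, y 0, z 45 mm. Catch housing on the -x wall: 56 mm wide, 77 mm high, out to x = -139 mm.
- lid (a joint): Angle of the blue lid, rad: 0 flat shut, grows upward, stop 1.95; starts at 1.5 to 1.9. Stiff damped hinge (0.18 N m): stays put above 0.9, sinks slowly below. Uncaught it rests on the bolt at 0.04 to 0.13. Pressed on the grip (6 to 20 N, differs each time) it snaps past the bolt to 0. Caught, a tug (holds over 20 N) lifts it only to 0.01 to 0.025; uncaught it lifts freely.
- lid_hinge (a point): Point on the hinge axis, mid-length: at x = 85 mm, y = 0, z = 85 mm of the case frame. The axis runs along the case's y.
- lid_handle (a point): Centre of the top face of the lid's yellow grip, an upright rib 14 mm thick (case x), 60 mm long (case y), 30 mm high above the lid. With the lid shut it lies 145 mm to the -x side of the hinge axis and 40 mm above it; it swings with the lid. The lid: a plate 180 x 226 x 10 mm, its underside level with the hinge axis. A test tug of 15 to 18 N is firm enough.
- bolt: Brass sprung bolt of the catch, 40 mm wide, in the housing on the -x wall: a wedge that springs back as the bar on the lid's front edge is pressed down past it and then hooks over the bar. It moves by itself; its origin is the wedge's nose.
- bottle: Upright bottle, 48 mm in diameter, 120 mm high, blue cap, standing between case and cradle, origin under its centre. Leave alone.
- brush: Brush lying at the right of the work, about 200 mm long along its x. Leave alone.
- cup: Steel cup, 70 mm in diameter, 70 mm high, to the left. Leave alone.
- roll_red: The red roll as a body, same point as its centre point.

How it is judged:
On the way, in this order (a step that is already met when the one before it is completed fails the run):
1. the red roll lies on the saddles in the case, let go (x of roll_red_center in the frame of case between -0.032 and -0.008 m and y of roll_red_center in the frame of case between -0.022 and 0.022 m and z of roll_red_center in the frame of case between 0.036 and 0.054 m and angle between the x axis of roll_red_center and the y axis of case, either way round below 0.15 rad and contact force between the fingers and roll_red below 0.1 N), for 0.2 s.
2. the lid is pressed fully home (below 0.010 rad), past the bolt (value of joint lid below 0.01 rad), for 0.1 s.
3. the shut lid is tugged upward by its grip and the catch holds it (3 N or more on the bolt from below for 0.2 s, lid not above 0.030 rad) (value of joint lid between 0.005 and 0.03 rad and contact force between bolt and anything else above 3 N), for 0.2 s.
At the end, for the whole second after the job is handed in: The red roll lies at rest on the saddles in the case (its centre within 12 mm across, 22 mm along and 9 mm in height of the place, its axis within 0.15 rad of the case's y), and the lid is shut and caught (below 0.030 rad) (x of roll_red_center in the frame of case between -0.032 and -0.008 m and y of roll_red_center in the frame of case between -0.022 and 0.022 m and z of roll_red_center in the frame of case between 0.036 and 0.054 m and angle between the x axis of roll_red_center and the y axis of case, either way round below 0.15 rad and value of joint lid below 0.03 rad and linear speed of roll_red below 0.02 m/s); the robot touches nothing.
It fails at once if the yellow or black roll was moved by more than 30 mm (distance of any of roll_yellow_center, roll_black_center from where it was at the start of the episode above 0.03 m).
It fails at once if a bystander (bottle, brush or cup) was moved by more than 30 mm (distance of any of bottle, brush, cup from where it was at the start of the episode above 0.03 m).
It also fails if it takes over 72 s, if anything falls off the work surface, if the arm or the gripper's body presses on something with over 40 N, if the wrist force passes 120 N, or if a joint passes its speed limit or range.

## Working session

There is one attempt and no reset: what is moved stays moved. The work goes in short steps, Python scripts to look and compute and a shell command to move; the robot and the scene stay as the last step left them, time stands still between calls to the robot, and variables do not carry over. Pictures are saved under pics/ and viewed, and the job is handed in when it is done.

```bash
ls; mkdir -p pics
cat > h.py <<'E'
import numpy as np, cv2
from rig import manip, grab_frame
from scipy.spatial.transform import Rotation as Rn
def save(n,f): cv2.imwrite(f'pics/{n}.png', f['pixels'][:,:,::-1])
def cloud(f, pose=None):
    h,w=f['z_map'].shape
    u,v=np.meshgrid(np.arange(w),np.arange(h))
    K=np.array([[f['fx'],0,f['cx']],[0,f['fy'],f['cy']],[0,0,1.]])
    p=cv2.undistortPoints(np.stack([u,v],-1).reshape(-1,1,2).astype(float),K,np.array([f['k1'],0,0,0.])).reshape(h,w,2)
    z=f['z_map'].astype(float)
    P=np.dstack([p[...,0]*z,p[...,1]*z,z])
    if 'R' in f: X=(P-np.array(f['t']))@np.array(f['R'])
    else:
        M=np.array(f['mount']); X=P@M[:3,:3].T+M[:3,3]
        R=Rn.from_rotvec(pose['tool_rot']).as_matrix(); X=X@R.T+np.array(pose['tcp_pos'])
    X[z==0]=np.nan
    return X
E
python3 - <<'E'
from h import *
s=manip.sense(); print(s, manip.grip_point_offset)
for n in('scene','top'):
    f=grab_frame(n); save(n+'0',f); np.save(n+'0.npy',cloud(f)); np.save(n+'0rgb.npy',f['pixels'])
    print(n,f['fx'],f['k1'],f['R'],f['t'])
E
```

```text
pics
{'t': 0.0, 'joint_pos': array([-1.39121639,  0.53717093, -0.00439591,  1.53888611,  0.00260388,
        1.06731003, -0.07118571]), 'dq': array([-3.66376928e-04, -8.54521497e-05,  1.46158414e-03, -2.71157203e-04,
        1.30154242e-04,  1.66973560e-04,  9.27431118e-04]), 'tau': array([ 4.68171802e-04, -5.83386004e+01,  1.04875948e+00, -2.59111619e+01,
        1.22992153e-02,  9.47292836e-03,  2.95559255e-05]), 'tcp_pos': array([0.15804223, 0.62983066, 0.23040536]), 'tool_rot': array([ 2.47599370e+00,  1.93170367e+00, -2.03206906e-03]), 'wrist_force': array([-0.01217684, -0.17493657, -0.43739275]), 'moment': array([-0.00901568,  0.00068856, -0.01134027]), 'width': 0.9982001869879952} 0.0187
scene 456.31390500295856 -0.06321350327781573 [[-0.47544182  0.87973475 -0.00467274]
 [ 0.74998799  0.40253393 -0.52486613]
 [-0.45986204 -0.25304781 -0.85117196]] [ 0.24244672 -0.37213952  1.49026944]
top 576.7074918237679 -0.17631421792357302 [[-0.01969637 -0.99971419 -0.01354991]
 [-0.99368835  0.021071   -0.11017931]
 [ 0.11043333  0.01129425 -0.99381936]] [0.01988027 0.56083983 1.24423158]
```

View pics/scene0.png

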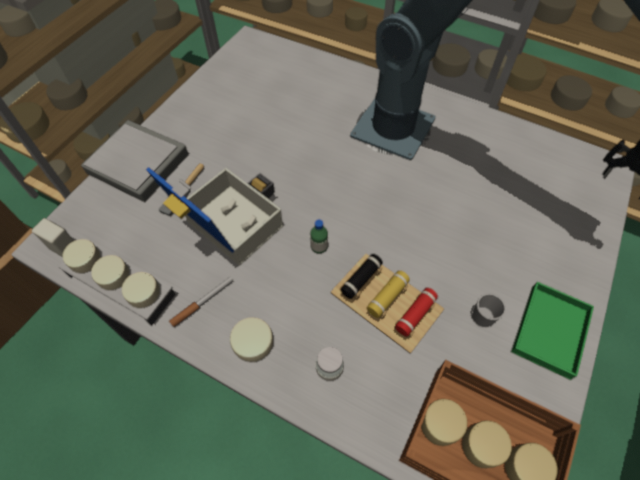

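View pics/top0.png

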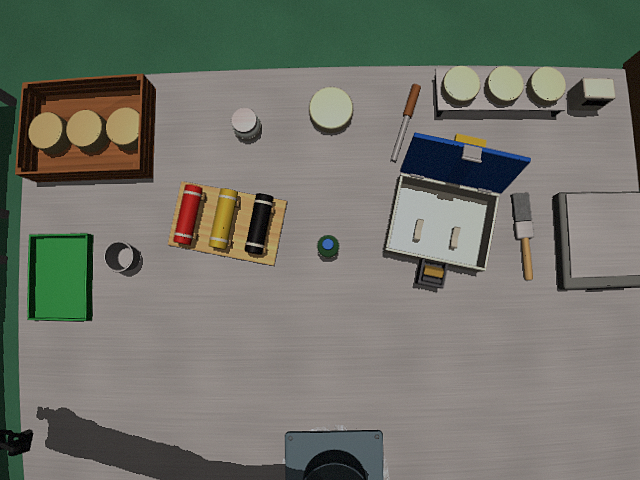

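Top view: the red roll is at about (188,214) in the outer (+y) cradle place, yellow (224,218), black (259,223). The case is at (442,225), the lid is open at (465,162), the bottle is at (328,245).

Run:
```python
from h import *
for n in ('top','scene'):
    X=np.load(n+'0.npy'); rgb=np.load(n+'0rgb.npy'); hsv=cv2.cvtColor(rgb,cv2.COLOR_RGB2HSV).astype(int)
    H,S,V=hsv[...,0],hsv[...,1],hsv[...,2]
    x,y,z=X[...,0],X[...,1],X[...,2]
    ok=~np.isnan(z)
    print(n)
    red=((H<6)|(H>174))&(S>180)&(V>90)&ok&(z>0.03)&(z<.12)&(x>.4)&(x<.8)
    P=X[red]; print('red',len(P),P.min(0),P.max(0), np.median(P,0))
    top=P[P[:,2]>np.percentile(P[:,2],60)]
    r=cv2.minAreaRect(P[:,:2].astype(np.float32)*1000); print(r, P[:,2].max())
    d=np.linalg.svd(top[:,:2]-top[:,:2].mean(0),full_matrices=False)[2][0]; print('axis',np.degrees(np.arctan2(d[1],d[0])),top.mean(0))
    blue=(H>105)&(H<125)&(S>180)&ok&(z>.07)&(y<-.1)
    P=X[blue]; c=np.median(P,0);
    for _ in range(4):
        u,s,vt=np.linalg.svd(P-P.mean(0),full_matrices=False); nn=vt[2]; e=np.abs((P-P.mean(0))@nn); P=P[e<max(.004,np.percentile(e,80))] if _<2 else P[e<.004]
    print('lid',len(P),'n',nn,'mean',P.mean(0),'ang',np.degrees(np.arctan2(nn[1],nn[0])), np.degrees(np.arccos(abs(nn[2]))))
    # rim of case: z 0.08..0.09 white
    rim=ok&(z>.079)&(z<.091)&(S<60)&(y<-.1)&(y>-.5)&(x>.4)
    P=X[rim]; print('rim',len(P)); r=cv2.minAreaRect(P[:,:2].astype(np.float32)*1000); print(r)
    np.save(n+'rim.npy',P)
    yel=(H>20)&(H<32)&(S>150)&ok&(y<-.1)&(z>.05)
    P=X[yel]; print('yel',len(P)); 
    b=P[P[:,0]<.6]; print('bolt',len(b), np.median(b,0)); b=P[P[:,0]>.6]; print('grip',len(b),np.median(b,0),b.min(0),b.max(0))
    sad=ok&(z>.02)&(z<.05)&(y<-.15)&(y>-.42)&(x>.5)&(x<.72)
    bot=ok&(z>.1)&(z<.14)&(abs(y)<.1)&(H>95)&(H<125)&(S>120); print('bottle',np.median(X[bot],0))
    # cradle
    w=ok&(z>.005)&(z<.02)&(H>8)&(H<25)&(S>70)&(y>.05)&(y<.4)&(x>.45)&(x<.8); print(cv2.minAreaRect(X[w][:,:2].astype(np.float32)*1000))
```

```text
top
red 779 [0.52878178 0.2782928  0.05846536] [0.65691614 0.33660696 0.07937631] [0.5929185  0.30641532 0.07035265]
((593.6244506835938, 307.8926696777344), (35.09006118774414, 128.92730712890625), 77.83382415771484) 0.07937631488819435
axis 168.2100953110921 [0.59322625 0.30838607 0.07363629]
lid 3320 n [-0.95845629  0.22451763  0.1759357 ] mean [ 0.66423943 -0.26549761  0.18317775] ang 166.8162216032097 79.86688539677806
rim 1542
((691.4937744140625, -299.25286865234375), (246.9099578857422, 557.3630981445312), 66.95032501220703)
yel 220
bolt 3 [ 0.46665854 -0.20383554  0.0693085 ]
grip 217 [ 0.70255282 -0.27768303  0.22855441] [ 0.68867921 -0.59692007  0.07577   ] [ 0.83204934 -0.24723894  0.25830256]
bottle [5.14787157e-01 1.79951230e-04 1.18857665e-01]
((579.6365966796875, 230.19288635253906), (251.15451049804688, 150.3892059326172), 77.9886703491211)
scene
red 562 [0.53160047 0.28284787 0.0594182 ] [0.65984434 0.33701931 0.07914874] [0.59894434 0.31249942 0.07272602]
((594.7033081054688, 312.4415588378906), (35.9246711730957, 127.57072448730469), 77.89779663085938) 0.07914874264900587
axis -12.449627616371586 [0.59715313 0.3107842  0.0753309 ]
lid 380 n [ 0.95966766 -0.21763489 -0.17796922] mean [ 0.68369843 -0.22631183  0.20126454] ang -12.777501329432303 79.74850515564187
rim 735
((692.5178833007812, -301.02496337890625), (246.08856201171875, 563.0787353515625), 65.48076629638672)
yel 266
bolt 0 [nan nan nan]
grip 266 [ 0.69525095 -0.27052089  0.23074605] [ 0.67590235 -0.30125073  0.22298637] [ 0.7122707  -0.23977817  0.23620727]
bottle [0.52030347 0.00559732 0.11997015]
((579.1209716796875, 232.96591186523438), (249.56735229492188, 151.02328491210938), 78.31858825683594)
  return _methods._mean(a, axis=axis, dtype=dtype,
  ret = um.true_divide(
```

```bash
cat >> h.py <<'E'
def goal(p,yaw,tilt=None):
    """print row numbers: TCP to p, tool down with tool x at world yaw (deg)"""
    s=manip.sense(); R0=Rn.from_rotvec(s['tool_rot'])
    best=None
    for a in (yaw,yaw+180):
        c,n=np.cos(np.radians(a)),np.sin(np.radians(a))
        R1=Rn.from_matrix(np.array([[c,n,0],[n,-c,0],[0,0,-1.]]))
        w=(R0.inv()*R1).as_rotvec()/np.pi
        if best is None or np.linalg.norm(w)<np.linalg.norm(best): best=w
    d=R0.inv().apply(np.array(p)-s['tcp_pos'])/0.5
    print('t',d.round(4),'w',best.round(4),'| tcp',s['tcp_pos'].round(4),'F',s['wrist_force'].round(1),'wid',round(s['width'],3),'time',s['t'])
E
python3 - <<'E'
from h import *
from scipy.optimize import least_squares
for n in ('top','scene'):
    X=np.load(n+'0.npy'); rgb=np.load(n+'0rgb.npy')
    z=X[...,2]; ok=~np.isnan(z)
    P=X[ok&(z>.081)&(z<.09)&(X[...,0]>.45)&(X[...,0]<.72)&(X[...,1]<-.1)&(X[...,1]>-.45)]
    # keep points outside: fit rectangle frame of centerlines 164x214 width 6
    def res(q):
        c,s=np.cos(q[2]),np.sin(q[2]); d=P[:,:2]-q[:2]; a=d@[c,s]; b=d@[-s,c]
        da=np.abs(a)-.082; db=np.abs(b)-.107
        # distance to rect boundary
        out=np.hypot(np.maximum(da,0),np.maximum(db,0)); ins=np.minimum(np.maximum(da,db),0)
        return out+ins
    r=least_squares(res,[.585,-.235,np.radians(-13)],loss='soft_l1',f_scale=.003)
    print(n,len(P),r.x,np.degrees(r.x[2]),np.median(np.abs(r.fun)))
    c,s=np.cos(r.x[2]),np.sin(r.x[2]); d=P[:,:2]-r.x[:2]
    a=d@[c,s]; b=d@[-s,c]; i=np.abs(r.fun)<.006
    print(np.percentile(a[i],[1,99]),np.percentile(b[i],[1,99]), i.sum())
E
python3 -c "
from h import *
goal([.5955,.310,.17],77.8)"
```

```text
top 1048 [ 0.56274952 -0.24556374 -0.22825406] -13.07799411053216 0.0017629378816402669
[-0.08504406  0.08723443] [-0.11050927  0.10988743] 948
scene 515 [ 0.56182256 -0.24289275 -0.2304216 ] -13.20218496159859 0.0021398466974549973
[-0.08490873  0.08170395] [-0.1098177   0.10913022] 442
t [-0.4076  1.0042  0.1218] w [ 0.      0.0005 -0.0104] | tcp [0.1581 0.6299 0.2305] F [-0.8 -0.4  0.1] wid 1.003 time 0.1
```

```bash
python3 -m handwheel '[{"tx":-0.05,"ty":0.12,"tz":0.02,"wz":-0.01,"fingers":0.72},{"tx":-0.1,"ty":0.24,"tz":0.02,"wz":-0.01,"fingers":0.72},{"tx":-0.15,"ty":0.36,"tz":0.02,"wz":-0.01,"fingers":0.72},{"tx":-0.2,"ty":0.48,"tz":0.02,"wz":-0.01,"fingers":0.72},{"tx":-0.25,"ty":0.6,"tz":0.02,"wz":-0.01,"fingers":0.72}]' 60
python3 -c "
from h import *
goal([.5955,.310,.20],77.8)"
```

```text
t [-0.4077  1.0043  0.0618] w [ 0.      0.0005 -0.0104] | tcp [0.1581 0.6299 0.2305] F [-0.8 -0.4  0.1] wid 1.003 time 0.1invalid input at $[0]: expected keys tx, ty, tz, wx, wy, wz, fingers
```

All keys are needed in each row.

```bash
python3 -m handwheel '[{"tx":-0.05,"ty":0.12,"tz":0.02,"wx":0,"wy":0,"wz":-0.01,"fingers":0.72},{"tx":-0.1,"ty":0.24,"tz":0.02,"wx":0,"wy":0,"wz":-0.01,"fingers":0.72},{"tx":-0.15,"ty":0.36,"tz":0.02,"wx":0,"wy":0,"wz":-0.01,"fingers":0.72},{"tx":-0.2,"ty":0.48,"tz":0.02,"wx":0,"wy":0,"wz":-0.01,"fingers":0.72},{"tx":-0.25,"ty":0.6,"tz":0.02,"wx":0,"wy":0,"wz":-0.01,"fingers":0.72}]' 60
python3 -c "
from h import *
goal([.5955,.310,.20],77.8)"
```

```text
t: 0.72
tcp_pos: [0.409, 0.4422, 0.2204]
tool_rot: [2.445, 1.971, -0.003]
wrist_force: [1.1, 0.2, -0.4]
width: 0.721
t [-0.179   0.4207  0.0412] w [-0.0001  0.0006 -0.0004] | tcp [0.409  0.4422 0.2204] F [ 1.1  0.2 -0.4] wid 0.721 time 0.725
```

```bash
python3 -m handwheel '[{"tx":-0.05,"ty":0.12,"tz":0.01,"wx":0,"wy":0,"wz":0,"fingers":0.72},{"tx":-0.1,"ty":0.24,"tz":0.02,"wx":0,"wy":0,"wz":0,"fingers":0.72},{"tx":-0.15,"ty":0.34,"tz":0.03,"wx":0,"wy":0,"wz":0,"fingers":0.72},{"tx":-0.179,"ty":0.42,"tz":0.04,"wx":0,"wy":0,"wz":0,"fingers":0.72},{"tx":-0.179,"ty":0.42,"tz":0.04,"wx":0,"wy":0,"wz":0,"fingers":0.72}]' 60
python3 - <<'E'
from h import *
s=manip.sense(); f=grab_frame('wrist'); save('w1',f); X=cloud(f,s)
hsv=cv2.cvtColor(f['pixels'],cv2.COLOR_RGB2HSV).astype(int); H,S,V=[hsv[...,i] for i in range(3)]
m=((H<6)|(H>174))&(S>180)&(V>60)&(X[...,2]>.05)&(X[...,2]<.09)
P=X[m]; print(len(P),cv2.minAreaRect(P[:,:2].astype(np.float32)*1000),P[:,2].max())
goal([.5955,.310,.034],77.8)
E
```

```text
t: 1.35
tcp_pos: [0.5981, 0.3053, 0.1995]
tool_rot: [2.45, 1.961, -0.005]
wrist_force: [-0.6, 1.1, -0.8]
width: 0.717
5885 ((593.7603149414062, 310.89959716796875), (38.214534759521484, 127.99739837646484), 78.04278564453125) 0.07659088383447421
t [ 0.0046 -0.0015  0.3314] w [-0.0002  0.0011 -0.0015] | tcp [0.596  0.3081 0.1997] F [-0.5  1.   0.3] wid 0.719 time 1.4
```

View pics/w1.png

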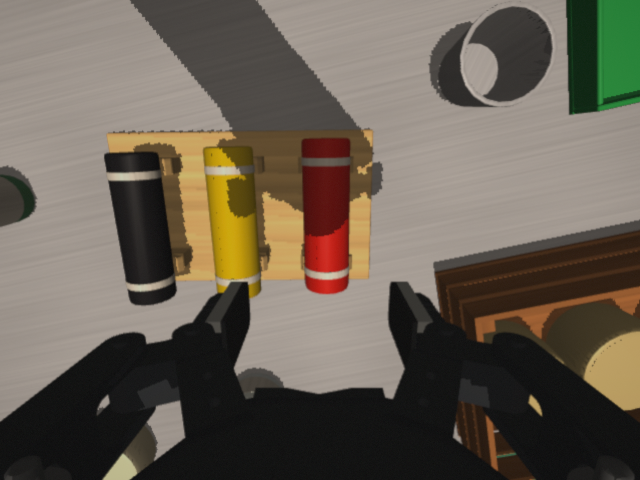

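The wrist view shows the red roll at (326,215), upright in the picture and centred between the fingers. Next I descend on it.

```bash
python3 -m handwheel '[{"tx":0.005,"ty":0,"tz":0.1,"wx":0,"wy":0,"wz":0,"fingers":0.72},{"tx":0.005,"ty":0,"tz":0.2,"wx":0,"wy":0,"wz":0,"fingers":0.72},{"tx":0.005,"ty":0,"tz":0.29,"wx":0,"wy":0,"wz":0,"fingers":0.72},{"tx":0.005,"ty":0,"tz":0.332,"wx":0,"wy":0,"wz":0,"fingers":0.72},{"tx":0.005,"ty":0,"tz":0.332,"wx":0,"wy":0,"wz":0,"fingers":0.72}]' 60
python3 -m handwheel '[{"tx":0,"ty":0,"tz":0,"wx":0,"wy":0,"wz":0,"fingers":0.3},{"tx":0,"ty":0,"tz":0,"wx":0,"wy":0,"wz":0,"fingers":0.3},{"tx":0,"ty":0,"tz":0,"wx":0,"wy":0,"wz":0,"fingers":0.2},{"tx":0,"ty":0,"tz":0,"wx":0,"wy":0,"wz":0,"fingers":0.2},{"tx":0,"ty":0,"tz":0,"wx":0,"wy":0,"wz":0,"fingers":0.2}]' 60
```

```text
t: 2.02
tcp_pos: [0.5949, 0.3107, 0.0328]
tool_rot: [2.448, 1.968, -0.008]
wrist_force: [0.4, -0.1, 0.3]
width: 0.716
t: 2.65
tcp_pos: [0.5961, 0.3114, 0.0352]
tool_rot: [2.447, 1.968, -0.004]
wrist_force: [-2.2, -0.8, 7.9]
width: 0.447
```

```bash
python3 -m handwheel '[{"tx":0,"ty":0,"tz":-0.05,"wx":0,"wy":0,"wz":0,"fingers":0.2},{"tx":0,"ty":0,"tz":-0.15,"wx":0,"wy":0,"wz":0,"fingers":0.2},{"tx":0,"ty":0,"tz":-0.25,"wx":0,"wy":0,"wz":0,"fingers":0.2},{"tx":0,"ty":0,"tz":-0.35,"wx":0,"wy":0,"wz":0,"fingers":0.2},{"tx":0,"ty":0,"tz":-0.35,"wx":0,"wy":0,"wz":0,"fingers":0.2}]' 60
python3 - <<'E'
from h import *
s=manip.sense(); f=grab_frame('wrist'); save('w2',f); X=cloud(f,s)
R=Rn.from_rotvec(s['tool_rot']).as_matrix()
T=(X-s['tcp_pos'])@R
hsv=cv2.cvtColor(f['pixels'],cv2.COLOR_RGB2HSV).astype(int); H,S,V=[hsv[...,i] for i in range(3)]
m=((H<6)|(H>174))&(S>180)&(V>60)&(T[...,2]<.05)&(abs(T[...,0])<.03)
P=T[m]; print(len(P),cv2.minAreaRect(P[:,:2].astype(np.float32)*1000),P.min(0),P.max(0))
x=np.array([.5625,-.2445]);a=np.radians(-13.1);c=x-.02*np.array([np.cos(a),np.sin(a)]); print(c)
print(s['joint_pos'])
goal([c[0],c[1],.22],-13.1)
goal([c[0],c[1],.22],-193.1)
E
```

```text
t: 3.28
tcp_pos: [0.5992, 0.3133, 0.2162]
tool_rot: [2.447, 1.967, 0.013]
wrist_force: [0.3, 0.6, -1.5]
width: 0.447
22511 ((-1.0984687805175781, -19.738391876220703), (94.45929718017578, 37.829471588134766), 89.38126373291016) [-0.0199518  -0.06696739 -0.04098438] [ 0.01799699  0.02729722 -0.02359601]
[ 0.54302048 -0.23996697]
[-0.61319873  0.59221679  0.097195    1.48804034 -0.06099202  1.05594868
  0.85149811]
t [-1.1025  0.1307 -0.0149] w [ 1.10e-03  4.00e-04 -4.96e-01] | tcp [0.5975 0.3125 0.213 ] F [ 0.3  0.3 -3.2] wid 0.451 time 3.325
t [-1.1025  0.1307 -0.0149] w [ 1.10e-03  4.00e-04 -4.96e-01] | tcp [0.5975 0.3125 0.213 ] F [ 0.3  0.3 -3.2] wid 0.451 time 3.325
```

View pics/w2.png

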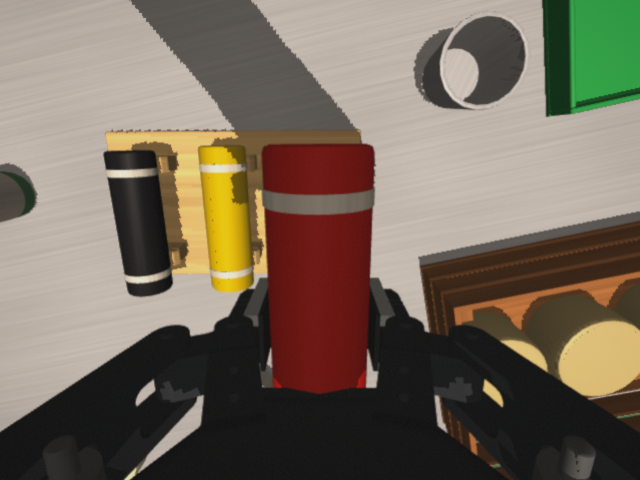

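The roll is held; its centre is about 21 mm above the TCP. Carrying it over to the case.

```bash
python3 -m handwheel '[{"tx":-0.1,"ty":0.012,"tz":-0.015,"wx":0,"wy":0,"wz":0.05,"fingers":0.2},{"tx":-0.22,"ty":0.025,"tz":-0.015,"wx":0,"wy":0,"wz":0.1,"fingers":0.2},{"tx":-0.33,"ty":0.04,"tz":-0.015,"wx":0,"wy":0,"wz":0.15,"fingers":0.2},{"tx":-0.44,"ty":0.05,"tz":-0.015,"wx":0,"wy":0,"wz":0.2,"fingers":0.2},{"tx":-0.55,"ty":0.065,"tz":-0.015,"wx":0,"wy":0,"wz":0.25,"fingers":0.2}]' 60
python3 -c "
from h import *
goal([.543,-.240,.22],-13.1)"
```

```text
t: 3.95
tcp_pos: [0.5685, 0.0352, 0.2189]
tool_rot: [-3.017, -0.874, -0.001]
wrist_force: [1.4, 0.2, -2.2]
width: 0.452
t [-0.3374  0.4378 -0.0025] w [-1.000e-04 -2.000e-04  2.523e-01] | tcp [0.5685 0.0352 0.2189] F [ 1.4  0.2 -2.2] wid 0.452 time 3.95
```

```bash
python3 -m handwheel '[{"tx":-0.07,"ty":0.09,"tz":0,"wx":0,"wy":0,"wz":0.05,"fingers":0.2},{"tx":-0.14,"ty":0.18,"tz":0,"wx":0,"wy":0,"wz":0.1,"fingers":0.2},{"tx":-0.21,"ty":0.27,"tz":0,"wx":0,"wy":0,"wz":0.15,"fingers":0.2},{"tx":-0.28,"ty":0.36,"tz":0,"wx":0,"wy":0,"wz":0.2,"fingers":0.2},{"tx":-0.337,"ty":0.438,"tz":0,"wx":0,"wy":0,"wz":0.252,"fingers":0.2}]' 60
python3 -c "
from h import *
goal([.543,-.240,.12],-13.1)"
```

```text
t: 4.58
tcp_pos: [0.5415, -0.2419, 0.2175]
tool_rot: [-3.12, 0.367, 0.003]
wrist_force: [1.5, -0.4, -2.8]
width: 0.451
t [ 0.0024 -0.0044  0.195 ] w [-0.0001  0.0006 -0.0018] | tcp [ 0.5415 -0.2419  0.2175] F [ 1.5 -0.4 -2.8] wid 0.451 time 4.575
```

```bash
python3 -m handwheel '[{"tx":0.002,"ty":-0.004,"tz":0.0,"wx":0,"wy":0,"wz":-0.002,"fingers":0.2},{"tx":0.002,"ty":-0.004,"tz":0.0,"wx":0,"wy":0,"wz":-0.002,"fingers":0.2},{"tx":0.002,"ty":-0.004,"tz":0.0,"wx":0,"wy":0,"wz":-0.002,"fingers":0.2},{"tx":0.002,"ty":-0.004,"tz":0.0,"wx":0,"wy":0,"wz":-0.002,"fingers":0.2},{"tx":0.002,"ty":-0.004,"tz":0.0,"wx":0,"wy":0,"wz":-0.002,"fingers":0.2}]' 60
python3 - <<'E'
from h import *
from scipy.optimize import least_squares
s=manip.sense()
for n in ('wrist','top'):
    f=grab_frame(n); save(n[0]+'3',f); X=cloud(f,s)
    z=X[...,2]; P=X[(z>.08)&(z<.091)&(X[...,0]>.45)&(X[...,0]<.72)&(X[...,1]<-.1)&(X[...,1]>-.4)]
    def res(q):
        c,s_=np.cos(q[2]),np.sin(q[2]); d=P[:,:2]-q[:2]; a=d@[c,s_]; b=d@[-s_,c]
        da=np.abs(a)-.082; db=np.abs(b)-.107
        return np.hypot(np.maximum(da,0),np.maximum(db,0))+np.minimum(np.maximum(da,db),0)
    r=least_squares(res,[.5625,-.2445,np.radians(-13)],loss='soft_l1',f_scale=.002)
    c,s_=np.cos(r.x[2]),np.sin(r.x[2]); d=P[:,:2]-r.x[:2]; i=abs(r.fun)<.005
    print(n,len(P),r.x,np.degrees(r.x[2]),np.median(abs(r.fun)),np.percentile((d@[c,s_])[i],[1,99]),np.percentile((d@[-s_,c])[i],[1,99]))
goal([.543,-.240,.12],-13.1)
E
```

```text
t: 5.2
tcp_pos: [0.5431, -0.2396, 0.2175]
tool_rot: [-3.121, 0.355, 0.003]
wrist_force: [-0.1, 0.6, -2.0]
width: 0.451
wrist 7288 [ 0.56226168 -0.24490905 -0.233881  ] -13.400393942949176 0.002004775428243913 [-0.08405371  0.08663598] [-0.09213263  0.1100948 ]
top 627 [ 0.56285196 -0.24543433 -0.23397935] -13.406028977629937 0.001826980491697286 [-0.08526225  0.08685424] [-0.02244646  0.1097509 ]
t [0.0003 0.0003 0.195 ] w [-0.0001  0.0005  0.0004] | tcp [ 0.5431 -0.2399  0.2175] F [ 0.6  0.3 -2.2] wid 0.451 time 5.3
```

View pics/w3.png

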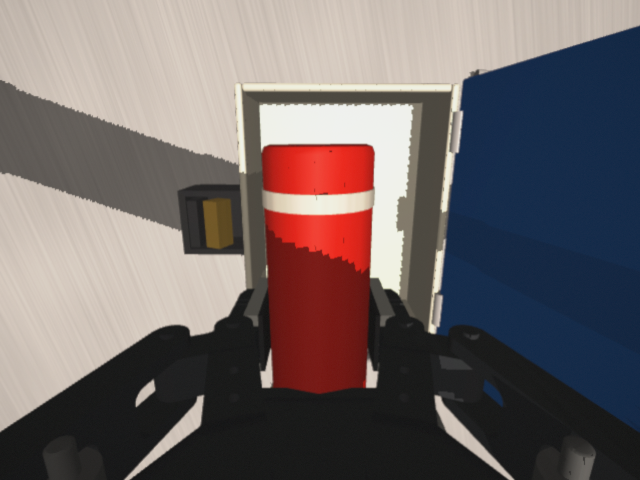

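View pics/t3.png

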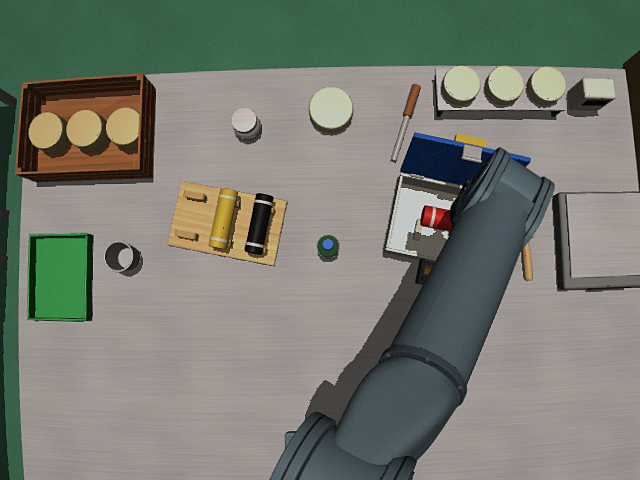

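The roll lines up with the case (roll (318,260), case walls x≈240–455 in the wrist view). Lowering it.

```bash
python3 -m handwheel '[{"tx":0,"ty":0,"tz":0.1,"wx":0,"wy":0,"wz":0,"fingers":0.2},{"tx":0,"ty":0,"tz":0.2,"wx":0,"wy":0,"wz":0,"fingers":0.2},{"tx":0,"ty":0,"tz":0.29,"wx":0,"wy":0,"wz":0,"fingers":0.2},{"tx":0,"ty":0,"tz":0.34,"wx":0,"wy":0,"wz":0,"fingers":0.2},{"tx":0,"ty":0,"tz":0.36,"wx":0,"wy":0,"wz":0,"fingers":0.2}]' 60
python3 -c "
from h import *
goal([.543,-.240,.025],-13.2)"
```

```text
t: 5.92
tcp_pos: [0.542, -0.2394, 0.0361]
tool_rot: [-3.12, 0.356, 0.006]
wrist_force: [0.8, -0.3, -1.9]
width: 0.45
t [0.0023 0.0008 0.0223] w [-0.0002  0.0012  0.001 ] | tcp [ 0.542  -0.2394  0.0361] F [ 0.8 -0.3 -1.9] wid 0.45 time 5.925
```

```bash
python3 -m handwheel '[{"tx":0.002,"ty":0,"tz":0.005,"wx":0,"wy":0,"wz":0,"fingers":0.2},{"tx":0.002,"ty":0,"tz":0.01,"wx":0,"wy":0,"wz":0,"fingers":0.2},{"tx":0.002,"ty":0,"tz":0.015,"wx":0,"wy":0,"wz":0,"fingers":0.2},{"tx":0.002,"ty":0,"tz":0.02,"wx":0,"wy":0,"wz":0,"fingers":0.2},{"tx":0.002,"ty":0,"tz":0.02,"wx":0,"wy":0,"wz":0,"fingers":0.2}]' 60
python3 -c "
from h import *
goal([.543,-.240,.024],-13.2)"
```

```text
t: 6.55
tcp_pos: [0.5429, -0.2395, 0.0261]
tool_rot: [-3.12, 0.356, 0.006]
wrist_force: [0.2, 0.3, -2.1]
width: 0.453
t [0.0004 0.0009 0.0043] w [-0.0002  0.0012  0.001 ] | tcp [ 0.5429 -0.2395  0.0261] F [ 0.2  0.3 -2.1] wid 0.453 time 6.55
```

Not yet touching; 2 mm more, then release.

```bash
python3 -m handwheel '[{"tx":0,"ty":0,"tz":0.003,"wx":0,"wy":0,"wz":0,"fingers":0.2},{"tx":0,"ty":0,"tz":0.005,"wx":0,"wy":0,"wz":0,"fingers":0.2},{"tx":0,"ty":0,"tz":0.005,"wx":0,"wy":0,"wz":0,"fingers":0.2},{"tx":0,"ty":0,"tz":0.005,"wx":0,"wy":0,"wz":0,"fingers":0.2},{"tx":0,"ty":0,"tz":0.005,"wx":0,"wy":0,"wz":0,"fingers":0.2}]' 60
python3 -m handwheel '[{"tx":0,"ty":0,"tz":0,"wx":0,"wy":0,"wz":0,"fingers":0.5},{"tx":0,"ty":0,"tz":0,"wx":0,"wy":0,"wz":0,"fingers":0.55},{"tx":0,"ty":0,"tz":0,"wx":0,"wy":0,"wz":0,"fingers":0.65},{"tx":0,"ty":0,"tz":0,"wx":0,"wy":0,"wz":0,"fingers":0.65},{"tx":0,"ty":0,"tz":0,"wx":0,"wy":0,"wz":0,"fingers":0.65}]' 60
python3 -m handwheel '[{"tx":0,"ty":0,"tz":-0.04,"wx":0,"wy":0,"wz":0,"fingers":0.65},{"tx":0,"ty":0,"tz":-0.12,"wx":0,"wy":0,"wz":0,"fingers":0.65},{"tx":0,"ty":0,"tz":-0.24,"wx":0,"wy":0,"wz":0,"fingers":0.65},{"tx":0,"ty":0,"tz":-0.36,"wx":0,"wy":0,"wz":0,"fingers":0.65},{"tx":0,"ty":0,"tz":-0.48,"wx":0,"wy":0,"wz":0,"fingers":0.65}]' 60
python3 - <<'E'
from h import *
s=manip.sense(); f=grab_frame('wrist'); save('w4',f); X=cloud(f,s)
hsv=cv2.cvtColor(f['pixels'],cv2.COLOR_RGB2HSV).astype(int); H,S,V=[hsv[...,i] for i in range(3)]
m=((H<6)|(H>174))&(S>180)&(V>60)&(X[...,2]<.09)
P=X[m]; r=cv2.minAreaRect(P[:,:2].astype(np.float32)*1000); print(r,P[:,2].max())
d=np.array(r[0])/1000-[.5625,-.245]; a=np.radians(-13.3); print(d@[np.cos(a),np.sin(a)],d@[-np.sin(a),np.cos(a)]); print(s['tcp_pos'])
E
```

```text
t: 7.18
tcp_pos: [0.5434, -0.2397, 0.0253]
tool_rot: [-3.119, 0.357, 0.004]
wrist_force: [-4.2, 2.3, 12.8]
width: 0.452
t: 7.8
tcp_pos: [0.5452, -0.2401, 0.0258]
tool_rot: [-3.12, 0.357, -0.001]
wrist_force: [4.8, -1.7, 0.7]
width: 0.649
t: 8.43
tcp_pos: [0.5437, -0.2403, 0.268]
tool_rot: [-3.12, 0.358, 0.002]
wrist_force: [1.2, 0.7, 0.3]
width: 0.651
((544.0142822265625, -238.87548828125), (126.32711029052734, 36.98158645629883), 77.05127716064453) 0.06636845558282994
-0.019398852296533244 0.0017076108952504164
[ 0.54368689 -0.24025597  0.26801729]
```

View pics/w4.png

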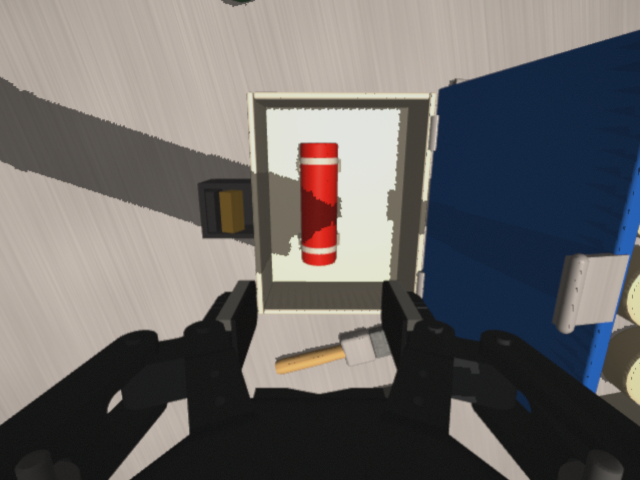

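The roll lies on the saddles at case (-0.019, 0.002), z≈0.046, and is released. Next, go over and behind the lid with shut fingers, beside its grip.

```bash
python3 -m handwheel '[{"tx":0,"ty":0,"tz":-0.1,"wx":0,"wy":0,"wz":0,"fingers":0},{"tx":0.05,"ty":-0.02,"tz":-0.19,"wx":0,"wy":0,"wz":0,"fingers":0},{"tx":0.15,"ty":-0.06,"tz":-0.2,"wx":0,"wy":0,"wz":0,"fingers":0},{"tx":0.26,"ty":-0.09,"tz":-0.2,"wx":0,"wy":0,"wz":0,"fingers":0},{"tx":0.36,"ty":-0.11,"tz":-0.2,"wx":0,"wy":0,"wz":0,"fingers":0}]' 60
cat >> h.py <<'E'
C=np.array([.5625,-.245]); A=np.radians(-13.2); U=np.array([np.cos(A),np.sin(A)]); W=np.array([-np.sin(A),np.cos(A)])
def cs(): 
    s=manip.sense(); d=s['tcp_pos'][:2]-C
    print('tcp in case: x %.4f (rel hinge %.4f) y %.4f z %.4f'%(d@U,d@U-.085,d@W,s['tcp_pos'][2]),'F',s['wrist_force'].round(1),'t',s['t'],'w',round(s['width'],3))
def look(n,name):
    s=manip.sense(); f=grab_frame(name); save(n,f); return cloud(f,s),f
def lidang(X,f):
    hsv=cv2.cvtColor(f['pixels'],cv2.COLOR_RGB2HSV).astype(int); H,S=hsv[...,0],hsv[...,1]
    P=X[(H>105)&(H<125)&(S>170)&(X[...,2]>.06)&(X[...,1]<-.1)&(X[...,0]>.3)&(X[...,0]<.9)&(X[...,2]<.3)]
    print('lid pts',len(P))
    if len(P)<50: return
    for k in range(4):
        m=P.mean(0); n=np.linalg.svd(P-m,full_matrices=False)[2][2]; e=abs((P-m)@n); P=P[e<max(.004,np.percentile(e,80) if k<2 else 0)]
    if (n[:2]@U)<0 and abs(n[:2]@U)>.05: n=-n
    elif n[2]<0 and abs(n[:2]@U)<=.05: n=-n
    print('lid angle',np.arctan2(n[:2]@U,n[2]),'mean',m,len(P))
E
python3 -c "
from h import *
cs(); X,f=look('s5','scene'); lidang(X,f)"
```

```text
t: 9.1
tcp_pos: [0.7351, -0.2288, 0.3782]
tool_rot: [3.121, -0.358, 0.015]
wrist_force: [0.4, -1.1, 1.0]
width: 0.001
tcp in case: x 0.1643 (rel hinge 0.0793) y 0.0552 z 0.3782 F [ 0.4 -1.1  1. ] t 9.1 w 0.001
lid pts 442
lid angle 1.7435290331049267 mean [ 0.68700751 -0.21215978  0.20389532] 434
```

View pics/s5.png

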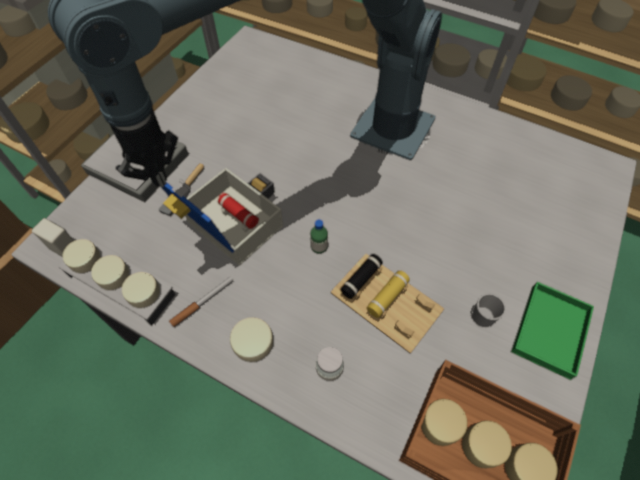

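The scene view shows the red roll in the case (240,210), the lid still up and the hand over its rear side. Going down behind the lid.

```bash
python3 -m handwheel '[{"tx":0,"ty":0,"tz":0.08,"wx":0,"wy":0,"wz":0,"fingers":0},{"tx":0,"ty":0,"tz":0.16,"wx":0,"wy":0,"wz":0,"fingers":0},{"tx":0,"ty":0,"tz":0.24,"wx":0,"wy":0,"wz":0,"fingers":0},{"tx":0,"ty":0,"tz":0.3,"wx":0,"wy":0,"wz":0,"fingers":0},{"tx":0,"ty":0,"tz":0.3,"wx":0,"wy":0,"wz":0,"fingers":0}]' 60
python3 -c "
from h import *
cs(); X,f=look('s6','scene'); lidang(X,f)"
```

```text
t: 9.78
tcp_pos: [0.7388, -0.2268, 0.2208]
tool_rot: [-3.121, 0.353, -0.003]
wrist_force: [-0.3, -0.4, 0.8]
width: 0.0
tcp in case: x 0.1675 (rel hinge 0.0825) y 0.0579 z 0.2208 F [-0.3 -0.4  0.8] t 9.775 w 0.0
lid pts 362
lid angle 1.749086760446642 mean [ 0.68784099 -0.20003844  0.19289556] 356
```

```bash
python3 -m handwheel '[{"tx":-0.04,"ty":0,"tz":0,"wx":0,"wy":0,"wz":0,"fingers":0},{"tx":-0.08,"ty":0,"tz":0,"wx":0,"wy":0,"wz":0,"fingers":0},{"tx":-0.11,"ty":0,"tz":0,"wx":0,"wy":0,"wz":0,"fingers":0},{"tx":-0.14,"ty":0,"tz":0,"wx":0,"wy":0,"wz":0,"fingers":0},{"tx":-0.17,"ty":0,"tz":0,"wx":0,"wy":0,"wz":0,"fingers":0}]' 60
python3 -c "
from h import *
cs(); X,f=look('s7','scene'); lidang(X,f)"
```

```text
t: 10.45
tcp_pos: [0.6588, -0.2093, 0.2267]
tool_rot: [3.12, -0.353, 0.019]
wrist_force: [2.0, -1.0, 1.0]
width: -0.0
tcp in case: x 0.0856 (rel hinge 0.0006) y 0.0567 z 0.2267 F [ 2. -1.  1.] t 10.45 w -0.0
lid pts 1515
lid angle 1.4202599049005384 mean [ 0.64779899 -0.23303141  0.17212676] 1502
```

View pics/s7.png

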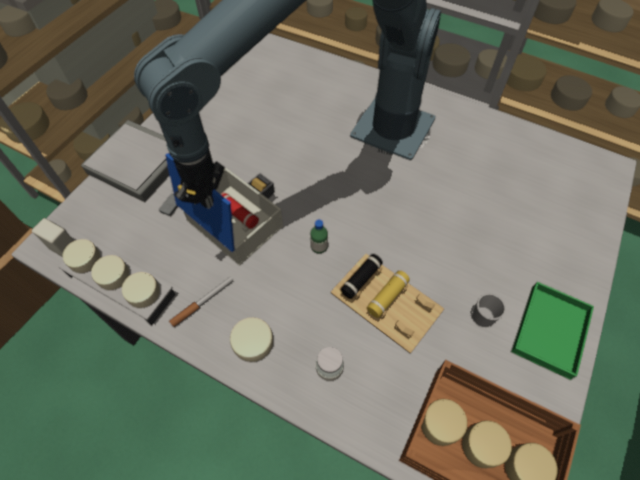

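The lid follows (1.42 rad). Continuing along the arc.

```bash
python3 -m handwheel '[{"tx":-0.05,"ty":0,"tz":0.005,"wx":0,"wy":0,"wz":0,"fingers":0},{"tx":-0.1,"ty":0,"tz":0.03,"wx":0,"wy":0,"wz":0,"fingers":0},{"tx":-0.14,"ty":0,"tz":0.055,"wx":0,"wy":0,"wz":0,"fingers":0},{"tx":-0.17,"ty":0,"tz":0.085,"wx":0,"wy":0,"wz":0,"fingers":0},{"tx":-0.2,"ty":0,"tz":0.12,"wx":0,"wy":0,"wz":0,"fingers":0}]' 60
python3 -c "
from h import *
cs(); X,f=look('s8','scene'); lidang(X,f)"
```

```text
t: 11.12
tcp_pos: [0.5611, -0.1876, 0.1672]
tool_rot: [3.12, -0.355, 0.021]
wrist_force: [0.3, -0.6, 0.5]
width: -0.004
tcp in case: x -0.0145 (rel hinge -0.0995) y 0.0556 z 0.1672 F [ 0.3 -0.6  0.5] t 11.125 w -0.004
lid pts 3920
lid angle 0.587977696808924 mean [ 0.58881802 -0.24016206  0.13728702] 3684
```

```bash
python3 -m handwheel '[{"tx":-0.01,"ty":0,"tz":0.02,"wx":0,"wy":0,"wz":0,"fingers":0},{"tx":-0.02,"ty":0,"tz":0.04,"wx":0,"wy":0,"wz":0,"fingers":0},{"tx":-0.025,"ty":0,"tz":0.06,"wx":0,"wy":0,"wz":0,"fingers":0},{"tx":-0.03,"ty":0,"tz":0.08,"wx":0,"wy":0,"wz":0,"fingers":0},{"tx":-0.03,"ty":0,"tz":0.1,"wx":0,"wy":0,"wz":0,"fingers":0}]' 60
python3 -c "
from h import *
cs(); X,f=look('s9','scene'); lidang(X,f)"
```

```text
t: 11.8
tcp_pos: [0.5434, -0.1833, 0.1137]
tool_rot: [-3.121, 0.356, -0.012]
wrist_force: [1.3, -0.0, -0.1]
width: -0.001
tcp in case: x -0.0327 (rel hinge -0.1177) y 0.0557 z 0.1137 F [ 1.3 -0.  -0.1] t 11.8 w -0.001
lid pts 3746
lid angle 0.14934136755054497 mean [ 0.57597573 -0.23930749  0.10695881] 3450
```

View pics/s9.png

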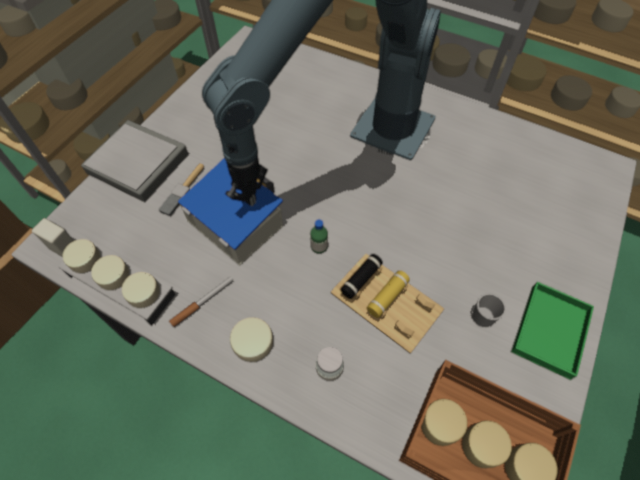

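The lid is down at 0.15 rad, hand beside the grip. Raise and look at the grip from above.

```bash
python3 -m handwheel '[{"tx":0,"ty":0,"tz":-0.08,"wx":0,"wy":0,"wz":0,"fingers":0.1},{"tx":0,"ty":0,"tz":-0.18,"wx":0,"wy":0,"wz":0,"fingers":0.5},{"tx":-0.02,"ty":0.06,"tz":-0.22,"wx":0,"wy":0,"wz":0,"fingers":0.5},{"tx":-0.046,"ty":0.111,"tz":-0.22,"wx":0,"wy":0,"wz":0,"fingers":0.5},{"tx":-0.046,"ty":0.111,"tz":-0.22,"wx":0,"wy":0,"wz":0,"fingers":0.5}]' 60
python3 - <<'E'
from h import *
cs(); X,f=look('w10','wrist'); lidang(X,f)
hsv=cv2.cvtColor(f['pixels'],cv2.COLOR_RGB2HSV).astype(int); H,S,V=[hsv[...,i] for i in range(3)]
m=(H>20)&(H<32)&(S>150)&(X[...,2]>.11)&(X[...,2]<.17)
P=X[m]; d=P[:,:2]-C; a=d@U;b=d@W; print(len(P),np.percentile(a,[2,50,98]),np.percentile(b,[2,50,98]),np.percentile(P[:,2],[2,50,98]))
E
```

```text
t: 12.48
tcp_pos: [0.5058, -0.2341, 0.2228]
tool_rot: [3.12, -0.362, 0.01]
wrist_force: [0.0, -0.5, -0.1]
width: 0.498
tcp in case: x -0.0577 (rel hinge -0.1427) y -0.0024 z 0.2228 F [ 0.  -0.5 -0.1] t 12.475 w 0.498
lid pts 50189
lid angle 0.09085285918899584 mean [ 0.56578556 -0.23075573  0.10284951] 50032
1763 [-0.06322221 -0.05613368 -0.04921941] [-0.02742766  0.0034601   0.03042065] [0.12834456 0.13800072 0.13958773]
```

View pics/w10.png

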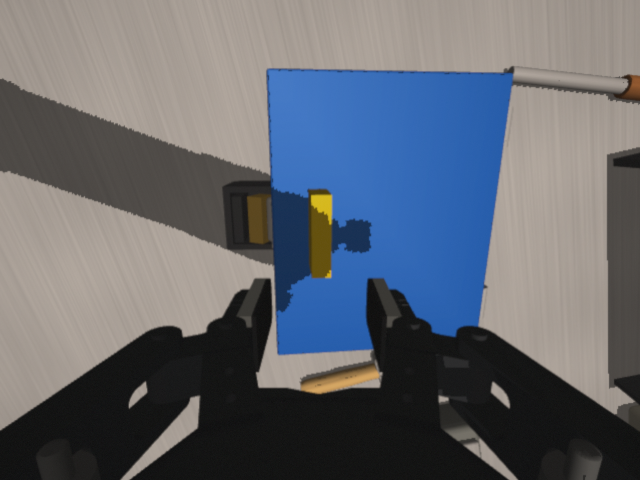

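The wrist view shows the shut-down lid resting on the bolt (≈0.09 rad), grip at (320,235). Pressing on its top with shut fingers first.

```bash
python3 -m handwheel '[{"tx":0,"ty":-0.006,"tz":0.03,"wx":0,"wy":0,"wz":0,"fingers":0},{"tx":0,"ty":-0.006,"tz":0.08,"wx":0,"wy":0,"wz":0,"fingers":0},{"tx":0,"ty":-0.006,"tz":0.12,"wx":0,"wy":0,"wz":0,"fingers":0},{"tx":0,"ty":-0.006,"tz":0.15,"wx":0,"wy":0,"wz":0,"fingers":0},{"tx":0,"ty":-0.006,"tz":0.155,"wx":0,"wy":0,"wz":0,"fingers":0}]' 60
python3 -m handwheel '[{"tx":0,"ty":0,"tz":0.006,"wx":0,"wy":0,"wz":0,"fingers":0},{"tx":0,"ty":0,"tz":0.012,"wx":0,"wy":0,"wz":0,"fingers":0},{"tx":0,"ty":0,"tz":0.018,"wx":0,"wy":0,"wz":0,"fingers":0},{"tx":0,"ty":0,"tz":0.024,"wx":0,"wy":0,"wz":0,"fingers":0},{"tx":0,"ty":0,"tz":0.024,"wx":0,"wy":0,"wz":0,"fingers":0}]' 60
python3 -c "
from h import *
cs(); X,f=look('s11','scene'); lidang(X,f)"
```

```text
t: 13.15
tcp_pos: [0.5075, -0.2287, 0.1434]
tool_rot: [-3.12, 0.357, -0.006]
wrist_force: [-0.0, 0.9, 0.8]
width: -0.0
t: 13.78
tcp_pos: [0.5072, -0.2286, 0.1316]
tool_rot: [-3.12, 0.358, -0.005]
wrist_force: [-1.1, -0.0, 0.6]
width: -0.003
tcp in case: x -0.0575 (rel hinge -0.1425) y 0.0033 z 0.1316 F [-1.1 -0.   0.6] t 13.775 w -0.003
lid pts 3900
lid angle 0.044130111671976356 mean [ 0.5727826  -0.23322587  0.09944374] 3640
```

```bash
python3 -m handwheel '[{"tx":0,"ty":0,"tz":0.005,"wx":0,"wy":0,"wz":0,"fingers":0},{"tx":0,"ty":0,"tz":0.01,"wx":0,"wy":0,"wz":0,"fingers":0},{"tx":0,"ty":0,"tz":0.015,"wx":0,"wy":0,"wz":0,"fingers":0},{"tx":0,"ty":0,"tz":0.02,"wx":0,"wy":0,"wz":0,"fingers":0},{"tx":0,"ty":0,"tz":0.02,"wx":0,"wy":0,"wz":0,"fingers":0}]' 60
python3 -c "
from h import *
cs(); X,f=look('s12','scene'); lidang(X,f)"
```

```text
t: 14.45
tcp_pos: [0.5083, -0.2289, 0.1246]
tool_rot: [-3.118, 0.358, -0.009]
wrist_force: [-9.7, 6.1, 34.1]
width: 0.004
tcp in case: x -0.0565 (rel hinge -0.1415) y 0.0033 z 0.1246 F [-9.7  6.1 34.1] t 14.45 w 0.004
lid pts 3832
lid angle -0.001427921932669749 mean [ 0.57321426 -0.23237316  0.09618296] 3577
```

Lid at ≈0 rad with 34 N press. Back off and check it stays, then grip the rib.

```bash
python3 -m handwheel '[{"tx":-0.003,"ty":0.004,"tz":0,"wx":0,"wy":0,"wz":0,"fingers":0},{"tx":-0.005,"ty":0.006,"tz":-0.03,"wx":0,"wy":0,"wz":0,"fingers":0},{"tx":-0.007,"ty":0.006,"tz":-0.1,"wx":0,"wy":0,"wz":0,"fingers":0.2},{"tx":-0.007,"ty":0.006,"tz":-0.1,"wx":0,"wy":0,"wz":0,"fingers":0.45},{"tx":-0.007,"ty":0.006,"tz":-0.1,"wx":0,"wy":0,"wz":0,"fingers":0.45}]' 60
python3 - <<'E'
from h import *
cs(); X,f=look('w13','wrist'); lidang(X,f)
hsv=cv2.cvtColor(f['pixels'],cv2.COLOR_RGB2HSV).astype(int); H,S,V=[hsv[...,i] for i in range(3)]
m=(H>20)&(H<32)&(S>150)&(X[...,2]>.11)&(X[...,2]<.17)
P=X[m]; d=P[:,:2]-C; a=d@U;b=d@W; print(len(P),np.percentile(a,[2,50,98]),np.percentile(b,[2,50,98]),np.percentile(P[:,2],[2,50,98]))
goal([*(C-.06*U),.101],-13.2)
E
```

```text
t: 15.12
tcp_pos: [0.5038, -0.2309, 0.1745]
tool_rot: [-3.118, 0.357, -0.009]
wrist_force: [0.4, -0.2, -0.3]
width: 0.453
tcp in case: x -0.0603 (rel hinge -0.1453) y 0.0003 z 0.1745 F [ 0.4 -0.2 -0.3] t 15.125 w 0.453
lid pts 71570
lid angle -0.0012798043607084233 mean [ 0.56321843 -0.21654977  0.0949394 ] 71381
2154 [-0.06587526 -0.05981158 -0.05342085] [-0.02748816  0.00401327  0.03043734] [0.11717669 0.12485299 0.12619198]
t [0.0007 0.0012 0.1461] w [-0.0011 -0.0014  0.0007] | tcp [ 0.5035 -0.2308  0.174 ] F [ 0.1 -0.3  0.5] wid 0.452 time 15.175
```

View pics/w13.png

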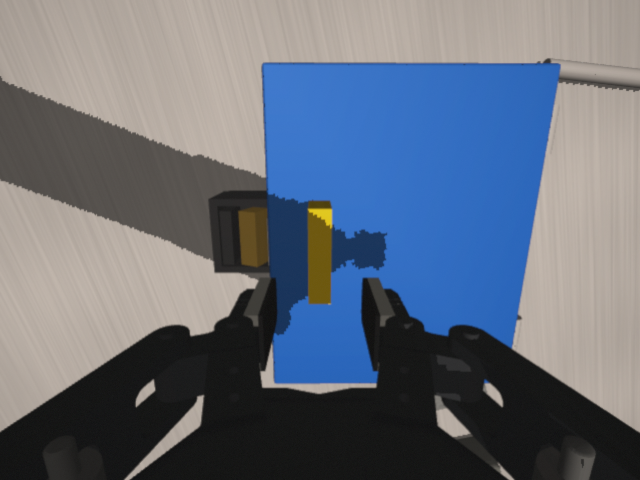

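The lid stays at 0 with nothing touching; the grip at (320,253) is centred between the jaws. Going down to grip it.

```bash
python3 -m handwheel '[{"tx":0,"ty":-0.003,"tz":0.04,"wx":0,"wy":0,"wz":0,"fingers":0.45},{"tx":0,"ty":-0.003,"tz":0.08,"wx":0,"wy":0,"wz":0,"fingers":0.45},{"tx":0,"ty":-0.003,"tz":0.12,"wx":0,"wy":0,"wz":0,"fingers":0.45},{"tx":0,"ty":-0.003,"tz":0.143,"wx":0,"wy":0,"wz":0,"fingers":0.45},{"tx":0,"ty":-0.003,"tz":0.143,"wx":0,"wy":0,"wz":0,"fingers":0.45}]' 60
python3 -m handwheel '[{"tx":0,"ty":0,"tz":0,"wx":0,"wy":0,"wz":0,"fingers":0.1},{"tx":0,"ty":0,"tz":0,"wx":0,"wy":0,"wz":0,"fingers":0.05},{"tx":0,"ty":0,"tz":0,"wx":0,"wy":0,"wz":0,"fingers":0.05},{"tx":0,"ty":0,"tz":0,"wx":0,"wy":0,"wz":0,"fingers":0.05},{"tx":0,"ty":0,"tz":0,"wx":0,"wy":0,"wz":0,"fingers":0.05}]' 80
python3 -c "
from h import *
cs()"
```

```text
t: 15.8
tcp_pos: [0.5034, -0.2289, 0.1016]
tool_rot: [-3.118, 0.358, -0.004]
wrist_force: [-0.8, 0.3, -0.2]
width: 0.448
t: 16.42
tcp_pos: [0.5049, -0.2294, 0.1024]
tool_rot: [-3.119, 0.357, -0.008]
wrist_force: [4.8, -1.6, 0.1]
width: 0.15
tcp in case: x -0.0597 (rel hinge -0.1447) y 0.0020 z 0.1024 F [ 4.8 -1.6  0.1] t 16.425 w 0.15
```

```bash
python3 -m handwheel '[{"tx":0,"ty":0,"tz":-0.001,"wx":0,"wy":0,"wz":0,"fingers":0.05},{"tx":0,"ty":0,"tz":-0.002,"wx":0,"wy":0,"wz":0,"fingers":0.05},{"tx":0,"ty":0,"tz":-0.003,"wx":0,"wy":0,"wz":0,"fingers":0.05},{"tx":0,"ty":0,"tz":-0.004,"wx":0,"wy":0,"wz":0,"fingers":0.05},{"tx":0,"ty":0,"tz":-0.004,"wx":0,"wy":0,"wz":0,"fingers":0.05}]' 80
python3 -c "
from h import *
cs()"
```

```text
t: 17.05
tcp_pos: [0.5051, -0.2295, 0.1039]
tool_rot: [-3.119, 0.357, -0.009]
wrist_force: [7.7, -3.3, -10.0]
width: 0.147
tcp in case: x -0.0594 (rel hinge -0.1444) y 0.0020 z 0.1039 F [  7.7  -3.3 -10. ] t 17.05 w 0.147
```

```bash
python3 -m handwheel '[{"tx":0,"ty":0,"tz":-0.0014,"wx":0,"wy":0,"wz":0,"fingers":0.05},{"tx":0,"ty":0,"tz":-0.0018,"wx":0,"wy":0,"wz":0,"fingers":0.05},{"tx":0,"ty":0,"tz":-0.0018,"wx":0,"wy":0,"wz":0,"fingers":0.05},{"tx":0,"ty":0,"tz":-0.0018,"wx":0,"wy":0,"wz":0,"fingers":0.05},{"tx":0,"ty":0,"tz":-0.0018,"wx":0,"wy":0,"wz":0,"fingers":0.05}]' 80
python3 -c "
from h import *
cs(); X,f=look('s14','scene'); lidang(X,f); cs()"
```

```text
t: 17.68
tcp_pos: [0.5052, -0.2295, 0.1042]
tool_rot: [-3.12, 0.357, -0.009]
wrist_force: [7.5, -3.9, -10.6]
width: 0.144
tcp in case: x -0.0593 (rel hinge -0.1443) y 0.0020 z 0.1042 F [  7.5  -3.9 -10.6] t 17.675 w 0.144
lid pts 3814
lid angle 0.011807518299692413 mean [ 0.5737917  -0.23230739  0.0970873 ] 3568
tcp in case: x -0.0594 (rel hinge -0.1444) y 0.0020 z 0.1042 F [  7.2  -2.8 -11.3] t 17.725 w 0.142
```

```bash
python3 -m handwheel '[{"tx":0,"ty":0,"tz":-0.0026,"wx":0,"wy":0,"wz":0,"fingers":0.05},{"tx":0,"ty":0,"tz":-0.0028,"wx":0,"wy":0,"wz":0,"fingers":0.05},{"tx":0,"ty":0,"tz":-0.0028,"wx":0,"wy":0,"wz":0,"fingers":0.05},{"tx":0,"ty":0,"tz":-0.0028,"wx":0,"wy":0,"wz":0,"fingers":0.05},{"tx":0,"ty":0,"tz":-0.0028,"wx":0,"wy":0,"wz":0,"fingers":0.05}]' 100
python3 -c "
from h import *
cs(); X,f=look('s15','scene'); lidang(X,f); cs()"
```

```text
t: 18.35
tcp_pos: [0.5053, -0.2295, 0.1049]
tool_rot: [-3.121, 0.356, -0.008]
wrist_force: [8.5, -4.5, -13.0]
width: 0.14
tcp in case: x -0.0592 (rel hinge -0.1442) y 0.0020 z 0.1049 F [  8.5  -4.5 -13. ] t 18.35 w 0.14
lid pts 3829
lid angle 0.016087655202399385 mean [ 0.57356424 -0.23197276  0.09741848] 3590
tcp in case: x -0.0592 (rel hinge -0.1442) y 0.0020 z 0.1048 F [  9.1  -4.2 -13.2] t 18.4 w 0.142
```

View pics/s15.png

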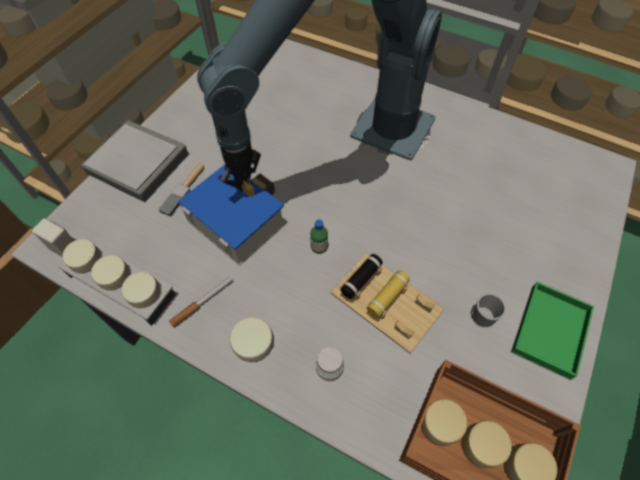

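```bash
python3 -m handwheel '[{"tx":0,"ty":0,"tz":-0.003,"wx":0,"wy":0,"wz":0,"fingers":0.05},{"tx":0,"ty":0,"tz":-0.0036,"wx":0,"wy":0,"wz":0,"fingers":0.05},{"tx":0,"ty":0,"tz":-0.0036,"wx":0,"wy":0,"wz":0,"fingers":0.05},{"tx":0,"ty":0,"tz":-0.0036,"wx":0,"wy":0,"wz":0,"fingers":0.05},{"tx":0,"ty":0,"tz":-0.0036,"wx":0,"wy":0,"wz":0,"fingers":0.05}]' 100
python3 -c "
from h import *
cs(); X,f=look('s16','scene'); lidang(X,f); cs()"
```

```text
t: 19.02
tcp_pos: [0.5053, -0.2295, 0.105]
tool_rot: [3.121, -0.356, 0.007]
wrist_force: [11.8, -5.6, -22.1]
width: 0.14
tcp in case: x -0.0592 (rel hinge -0.1442) y 0.0020 z 0.1050 F [ 11.8  -5.6 -22.1] t 19.025 w 0.14
lid pts 3835
lid angle 0.016903618895147476 mean [ 0.57345138 -0.23206849  0.09755286] 3614
tcp in case: x -0.0593 (rel hinge -0.1443) y 0.0020 z 0.1050 F [ 11.2  -5.5 -22.5] t 19.075 w 0.142
```

Now the lid is stopped on the bolt (0.017 rad, 22 N, no more travel). Easing slightly and holding a bit longer.

```bash
python3 -m handwheel '[{"tx":0,"ty":0,"tz":-0.0028,"wx":0,"wy":0,"wz":0,"fingers":0.05},{"tx":0,"ty":0,"tz":-0.0028,"wx":0,"wy":0,"wz":0,"fingers":0.05},{"tx":0,"ty":0,"tz":-0.0028,"wx":0,"wy":0,"wz":0,"fingers":0.05},{"tx":0,"ty":0,"tz":-0.0028,"wx":0,"wy":0,"wz":0,"fingers":0.05},{"tx":0,"ty":0,"tz":-0.0028,"wx":0,"wy":0,"wz":0,"fingers":0.05}]' 100
python3 -c "
from h import *
cs(); X,f=look('s17','scene'); lidang(X,f)"
```

```text
t: 19.7
tcp_pos: [0.5052, -0.2296, 0.105]
tool_rot: [3.12, -0.356, 0.006]
wrist_force: [10.0, -5.5, -19.9]
width: 0.139
tcp in case: x -0.0593 (rel hinge -0.1443) y 0.0019 z 0.1050 F [ 10.   -5.5 -19.9] t 19.7 w 0.139
lid pts 3816
lid angle 0.01695115984726499 mean [ 0.57373937 -0.23188326  0.09749466] 3572
```

Held at about 20 N with the lid still at 0.017 rad. Lower, let go, withdraw.

```bash
python3 -m handwheel '[{"tx":0,"ty":0,"tz":0.002,"wx":0,"wy":0,"wz":0,"fingers":0.05},{"tx":0,"ty":0,"tz":0.004,"wx":0,"wy":0,"wz":0,"fingers":0.05},{"tx":0,"ty":0,"tz":0.004,"wx":0,"wy":0,"wz":0,"fingers":0.3},{"tx":0,"ty":0,"tz":0.004,"wx":0,"wy":0,"wz":0,"fingers":0.5},{"tx":0,"ty":0,"tz":0.004,"wx":0,"wy":0,"wz":0,"fingers":0.5}]' 60
python3 -m handwheel '[{"tx":0,"ty":0,"tz":-0.04,"wx":0,"wy":0,"wz":0,"fingers":0.5},{"tx":0,"ty":0,"tz":-0.12,"wx":0,"wy":0,"wz":0,"fingers":0.5},{"tx":0,"ty":0,"tz":-0.22,"wx":0,"wy":0,"wz":0,"fingers":0.5},{"tx":0,"ty":0,"tz":-0.3,"wx":0,"wy":0,"wz":0,"fingers":0.5},{"tx":0,"ty":0,"tz":-0.3,"wx":0,"wy":0,"wz":0,"fingers":0.5}]' 60
python3 -c "
from h import *
cs(); X,f=look('w18','wrist'); lidang(X,f); X,f=look('s18','scene'); lidang(X,f)"
```

```text
t: 20.38
tcp_pos: [0.505, -0.2294, 0.1031]
tool_rot: [3.12, -0.356, 0.006]
wrist_force: [0.1, -0.4, -0.7]
width: 0.5
t: 21.0
tcp_pos: [0.506, -0.2301, 0.2563]
tool_rot: [3.119, -0.356, 0.015]
wrist_force: [-0.3, -0.4, -0.1]
width: 0.5
tcp in case: x -0.0584 (rel hinge -0.1434) y 0.0016 z 0.2563 F [-0.3 -0.4 -0.1] t 21.0 w 0.5
lid pts 42732
lid angle -0.0012701675868487315 mean [ 0.5626564  -0.22860186  0.09489997] 42657
lid pts 4012
lid angle 0.00034631658918225284 mean [ 0.5675341  -0.2369543   0.09613063] 3831
```

View pics/s18.png

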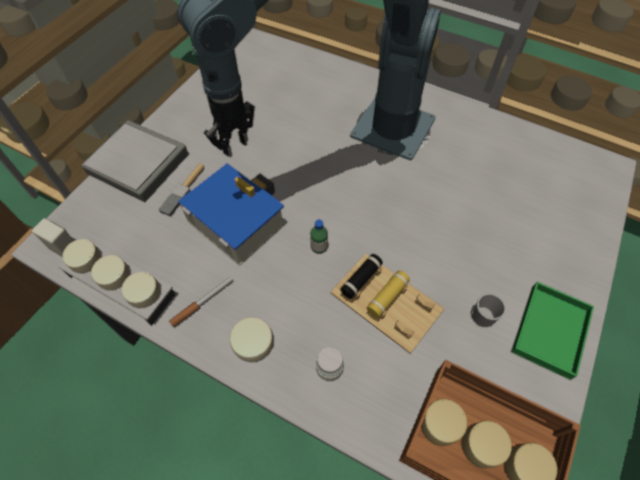

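The scene view shows the lid shut (230,205), the hand clear, and the bottle (319,235), the two rolls, the brush and the cup unmoved.

```bash
python3 -c "
from rig import manip
print(manip.close_job())"
```

```text
the job is handed in; nothing more can be done
None
```

The red roll is on the saddles in the case and the lid is shut and caught; I handed the job in at about 21 s.

- **Roll:** after letting go I measured its centre at case x −19 mm, y +2 mm, z about 46 mm, with its axis about 0.3° off the case's y. I could not see it again once the lid was shut.
- **Lid:** I pushed it over from behind and pressed the grip to 34 N. It stayed at 0 rad when I backed off.
- **Tug:** I gripped the rib and pulled upward in steps of 10, 13, 22 and 20 N. At 20 to 22 N the lid stopped at 0.017 rad with no further travel, for over half a second. That is slightly above the 15 to 18 N suggested, but the catch held. Up to 13 N the lid was still creeping up, so I count only the last two steps as the test.
- **End state:** after release the lid read 0.000 rad in both the wrist and scene cameras, the hand was clear, and the wrist force was about zero. The other rolls, bottle, brush and cup look unmoved in the last picture. I did not measure them.

No check failed or disagreed beyond the 2 to 4 mm differences between cameras. One early move was refused for missing keys, and nothing moved.

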